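Clear the bottles, unhook the handpiece rest, put the bottles back

TASK

The aluminium handpiece rest hangs by its keyhole on the screw of the small wooden tool board, and two containers (glue bottle, dark jar) stand in its way: first park both upright on the grey side tray while the rest still hangs. Then lift the rest until the screw head lines up with the wide part of the keyhole, pull it off towards you and stand it upright in the middle of the cork mat, while the containers wait on the tray. Finally put each container back upright on the very spot where it stood at the start, and leave the steel bench block and the round tin where they are.

Things in the scene. Friction and masses are not known exactly. Their poses are not given: they have to be found in the camera images.
- handpiece_rest: Part to fetch: aluminium bracket 52(x) x100(y) x92 mm, front -x, axes as the board's. Origin: centre of underside, 12 mm above bench as hung. Back plate x +20..26, keyhole at y 0: slot 9 wide z 58..70, opening 24 wide z 34..58. Foot to x -26, four prongs to z 34. Grip blue lug (x -14..22, y +-15, z 78..92) from above, fingers along y, at x -4. To free: lift 21.5 mm (+-4), draw 20 mm or more to -x.
- tool_board: Fixed wooden board, upright panel 16 (x) x 150 (y) mm, top at 130 mm; low base slab 12 mm high, 5 mm before the front face. Origin: bench level under the panel's middle; front is -x (towards the robot), front face at x -8. Steel screw out of the front face at y 0, z 79.5 mm: shank 5 thick, 8 long, then head 14 across, 3 thick. Yaw -0.35 to 0.1 rad.
- glue_bottle: White glue bottle, teal cap, 71 mm high; flat body 27 (own x) x 40 (own y) mm up to z 53. Origin: centre of underside. Grip from above across the 27 mm (own x, about along the board's y). The two containers stand on the bench, either one left, at board frame x about -91, y +44 and -44 mm (some 8 mm ahead of the hanging rest).
- dark_jar: Black round jar with a yellow lid, 42 mm across, 70 mm high, upright, in front of the board. Origin: centre of its underside. Grip from above at about 45 mm height, fingers closing along the board's y (the rest leaves no room along x).
- side_tray: Shallow grey tray, fixed, the side area, empty at the start: 80 (x) x 140 (y) x 12 mm high, walls 4 mm thick, floor 4 mm above the bench. Origin: centre of its underside. Room for the two containers side by side, e.g. at x 0, y +-34 mm (tray frame), gripped along the tray's x. Nearer the robot than the board, left or right of the cork mat, yaw within 0.15 rad.
- cork_mat: Square cork mat, fixed, 105 x 105 x 5 mm, where the handpiece rest shall stand (any yaw of the rest will do). Origin: centre of its underside. Yaw within 0.15 rad. Beside the tray, left or right of it.
- bench_block: Bystander: steel bench block 58 x 60 x 28 mm, loose on the bench, right of the board. Origin: centre of its underside. Leave it.
- hose (a point): Not to be handled: grey crumpled hose hanging in the room, fixed, solid; keep the arm off it. In the world it runs from x 0.41, y 0.18 at the bench up to x 0.46, y 0.14 at z 0.5 and x 0.51, y 0.09 at z 0.75 m, 70 mm thick. All the work lies to its right (smaller y). To swing past it, fold back first until the tool is under 0.32 m from the base axis. This point: near its foot.
- powder_tin: Bystander: flat grey round tin 58 mm across, 18 mm high, loose on the bench left of the board. Origin: centre of its underside. Leave it.
There are look-alikes about, which are no part of the job. Several things have the shape of the cork_mat; the one meant has the colours described above.

How it is judged:
By the outcome, as a careful person would: the job done as asked, in the order asked, and still so for the second after the job is handed in, with the robot touching nothing.
It also fails if it takes over 128 s, if anything falls off the work surface, if the arm or the gripper's body presses on something with over 40 N, if the wrist force passes 120 N, or if a joint passes its speed limit or range.

ROBOT

A 7-joint arm with a two-finger parallel gripper is mounted at the origin on a cart in front of the work surface, level with it; the furniture and walls round the work are solid. World frame = base frame: x ahead of the robot, y to its left, z up, the work surface at z = 0. Lengths are in m, angles in rad, forces in N, time in s.
With the tool pointing down it reaches from about 0.425 to 0.925 m from the base axis. Payload 6.8 kg.
Tool frame: the origin (TCP) lies at the very end of the fingers, on their centre line; the grasp point (between the pads) lies 19 mm behind it; z points along the fingers, y is the line along which they close (so a half turn about z gives the same grasp; the last joint's range is limited). The gripper opens to 85 mm and grips with 20 to 120 N. Pads are 22 mm wide; open, the fingers measure 114 mm over their backs; the gripper's body (76 mm by 85 mm) begins 54 mm behind the grasp point. The pads swing forward as they close: fully open they stand 13 mm farther back than shut.
Start: joints at [-1.355, 0.477, 0.022, 1.555, -0.011, 1.109, -0.083], TCP at [0.215, 0.64, 0.231] pointing down, gripper open.
Joint ranges: [-2.96, 2.96], [-0.34, 2.1], [-1.41, 1.46], [0.24, 2.44], [-1.37, 4.51], [0.17, 1.92], [-2.96, 2.96]. Speed limits (rad/s): [2.39, 2.39, 3.14, 3.14, 3.14, 3.14, 3.14].

INTERFACE

Orientations are given as a unit quaternion [w, x, y, z].
In Python, from station import bot gives the robot as it stands. The module is installed in compiled form; this text tells all that it offers.
- The arm moves only by the shell command python3 -m jog 'ROWS' [OPENING] [FORCE]. ROWS is JSON, a list of rows, each a list of 4 numbers: the shift along the tool's x, y, z in cm, then the turn about the tool's z in rad. In form: [[x, y, z, spin], ...]. A call has 1 to 20 rows; each row is the pose to reach, as a shift and turn from the pose commanded when the call began, along the tool's axes at that moment; what a row does not reach only later rows make up. A row lasts 1/12 s, in which the tool goes at most 41.7 mm and 7.16 degrees, less where a joint would pass 70% of its speed; a pose out of reach is approached as far as the arm can. A call with a gripper value outside its range is refused whole. OPENING is the closure, from -1 (fully open) to 1 (shut), set as the call begins (- or left out, the last holds). The fingers move at their own pace and stop on an object; FORCE is the grip in N (left out, the last holds). Time passes only in rows, so rows that repeat a pose let the fingers close. It gives the time, the measured TCP pose, the force, the opening and the grip force at its end, in the units of the state.
- bot.get_obs(): the state, without advancing time (a new reading comes with each control period).
- bot.read_camera(name): name is "side" or "top"; returns a dict with "pixels" (384x512x3 uint8, red, green, blue), "depth" (384x512 float32, m along the optical axis (not along the pixel's ray), 0 where there is no reading), "fovy" (degrees; the focal length in pixels is half the picture's height over the tangent of half this angle, whatever the lens; pixels are square), "cx", "cy" (the principal point, pixels), "pose" (4x4, takes a point from camera to world coordinates). Camera axes: x right, y down, z forward; pixel columns grow to the right and rows downward; lengths in m; the calibration is good to about 2 mm. A picture is of the moment at which its call begins.
- bot.hand_in(): hands the job in; it is judged then, once.
The state is a dict: "t": time; "q": joint angles; "joint_vel": joint speeds; "joint_torque": joint torques, N m; "eef_pos": TCP position; "tool_rot": TCP orientation; "contact_force": force on the tool from outside, world axes, zero at the start; "torque": the same for the moment, N m; "gripper_width": opening from 0.0 (shut) to 1.0 (fully open); "grasp_force": force on a finger pad.
Only numpy, scipy, OpenCV 4.12 (cv2) and the standard library are available. Lean on these libraries where they do the work, as an engineer would, in place of code of your own. Each camera call takes 0.05 s, during which the arm holds its last target. There are 200 camera calls.

## Working session

There is one attempt and no reset: what is moved stays moved. The work goes in short steps, Python scripts to look and compute and a shell command to move; the robot and the scene stay as the last step left them, time stands still between calls to the robot, and variables do not carry over. Pictures are saved under pics/ and viewed, at most 14 in all, crops included, and the job is handed in when it is done.

```bash
ls; mkdir -p pics; python3 - <<'E'
from station import bot
import cv2,numpy as np
o=bot.get_obs(); print({k:np.round(v,3).tolist() for k,v in o.items()})
for n in("side","top"):
    r=bot.read_camera(n); cv2.imwrite(f"pics/{n}0.png",r["pixels"][:,:,::-1]); print(n,r["fovy"],r["cx"],r["cy"],np.round(r["pose"],3).tolist(),(r["depth"]>0).mean())
    np.savez(f"{n}0.npz",**r)
E
```

```text
pics
{'t': 0.0, 'q': [-1.355, 0.478, 0.022, 1.556, -0.011, 1.109, -0.083], 'joint_vel': [-0.001, -0.0, -0.001, -0.001, -0.0, 0.002, -0.001], 'joint_torque': [0.0, -59.645, 1.608, -28.12, 0.012, 0.009, -0.0], 'eef_pos': [0.215, 0.639, 0.23], 'tool_rot': [-0.0, 0.161, 0.987, -0.001], 'contact_force': [0.263, -0.427, -0.197], 'torque': [0.027, 0.045, 0.053], 'grasp_force': 0.0, 'gripper_width': 1.001}
side 45.868753157347044 259.1450975783522 197.23761142700835 [[0.918, -0.163, 0.361, 0.064], [-0.395, -0.322, 0.86, -1.151], [-0.024, -0.933, -0.36, 0.5], [0.0, 0.0, 0.0, 1.0]] 0.9876302083333334
top 45.657417873714365 255.21512017245797 199.4399412808833 [[-0.014, -0.994, 0.108, 0.377], [-1.0, 0.015, 0.003, -0.15], [-0.004, -0.108, -0.994, 1.411], [0.0, 0.0, 0.0, 1.0]] 0.9958852132161459
```

View pics/side0.png

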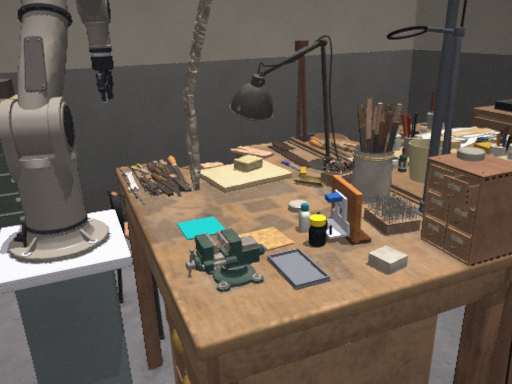

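View pics/top0.png

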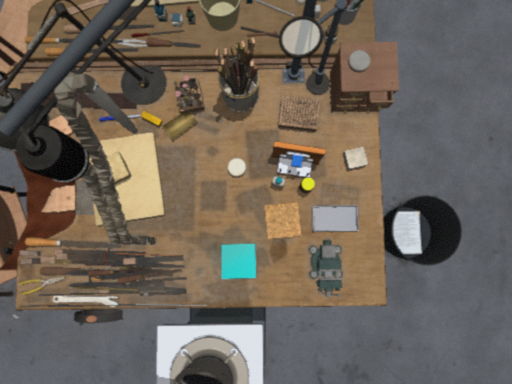

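The side view shows the rest on its board at (340,210), with bottle (305,217), jar (318,230), tray (298,267), and cork mat (265,240). In the top view the board is at (298,150), bottle (279,183), jar (308,184), cork (283,220), tray (335,218), and vise (327,265). The cyan mat is the look-alike.

```bash
cat > h.py <<'E'
import numpy as np,cv2
def load(n,k=0): return dict(np.load(f"{n}{k}.npz"))
def cloud(r):
    f=192/np.tan(np.radians(r["fovy"])/2); v,u=np.mgrid[:384,:512]; d=r["depth"]
    P=np.stack([(u-r["cx"])/f*d,(v-r["cy"])/f*d,d],-1)
    return P@r["pose"][:3,:3].T+r["pose"][:3,3]
def ray(r,u,v,z):
    f=192/np.tan(np.radians(r["fovy"])/2); d=r["pose"][:3,:3]@np.array([(u-r["cx"])/f,(v-r["cy"])/f,1]); c=r["pose"][:3,3]
    return c+d*(z-c[2])/d[2]
def tri(r1,p1,r2,p2):
    A=[];b=[]
    for r,p in((r1,p1),(r2,p2)):
        f=192/np.tan(np.radians(r["fovy"])/2); d=r["pose"][:3,:3]@np.array([(p[0]-r["cx"])/f,(p[1]-r["cy"])/f,1]); d/=np.linalg.norm(d)
        M=np.eye(3)-np.outer(d,d); A.append(M); b.append(M@r["pose"][:3,3])
    return np.linalg.lstsq(np.vstack(A),np.hstack(b),rcond=None)[0]
def snap(n,k):
    from station import bot
    r=bot.read_camera(n); np.savez(f"{n}{k}.npz",**r); return r
# hsv ranges (OpenCV H 0..180)
COL=dict(yellow=((25,150,90),(35,255,255)),teal=((80,80,40),(95,255,220)),blue=((105,120,60),(125,255,255)),
 orange=((5,120,60),(14,255,255)),cork=((10,90,130),(22,230,255)))
def mask(r,c,box):
    hsv=cv2.cvtColor(r["pixels"],cv2.COLOR_RGB2HSV); m=cv2.inRange(hsv,*map(np.array,COL[c]))
    x0,y0,x1,y1=box; o=np.zeros_like(m); o[y0:y1,x0:x1]=m[y0:y1,x0:x1]; return o
E
python3 - <<'E'
from h import *
T,S=load("top"),load("side")
ct=cv2.resize(T["pixels"][130:300,215:385],None,fx=4.4,fy=4.4,interpolation=2)[:600]
cs=cv2.resize(S["pixels"][170:290,170:420],None,fx=3.2,fy=3.2,interpolation=2)
a=cv2.resize(T["pixels"][135:245,255:370],None,fx=5,fy=5,interpolation=2)
cv2.imwrite("pics/ct.png",a[:,:,::-1]);cv2.imwrite("pics/cs.png",cs[:,:,::-1])
boxes=dict(top=(220,130,375,245),side=(230,175,375,260))
for n,r in(("top",T),("side",S)):
    P=cloud(r); hsv=cv2.cvtColor(r["pixels"],cv2.COLOR_RGB2HSV)
    for c in COL:
        m=mask(r,c,boxes[n])>0
        if m.sum():
            v,u=np.nonzero(m); q=P[m]; print(n,c,m.sum(),"uv",u.mean().round(1),v.mean().round(1),"med",np.median(q,0).round(4),"lo",np.percentile(q,3,0).round(3),"hi",np.percentile(q,97,0).round(3))
E
```

```text
top yellow 147 uv 307.5 183.7 med [ 0.5676 -0.3024  0.069 ] lo [ 0.551 -0.32   0.018] hi [ 0.584 -0.285  0.074]
top teal 63 uv 258.2 212.4 med [ 0.3932 -0.1496  0.0638] lo [ 0.392 -0.223 -0.002] hi [ 0.588 -0.051  0.074]
top blue 113 uv 296.6 160.4 med [ 0.6316 -0.2669  0.1029] lo [ 0.615 -0.283  0.095] hi [ 0.647 -0.255  0.108]
top orange 367 uv 298.9 148.0 med [ 0.6633 -0.2734  0.1284] lo [ 0.646 -0.344  0.001] hi [ 0.7   -0.205  0.134]
top cork 9903 uv 301.6 187.5 med [ 5.588e-01 -2.882e-01  2.000e-04] lo [ 0.397 -0.51  -0.006] hi [ 0.741 -0.048  0.126]
side yellow 148 uv 317.5 219.4 med [ 0.564  -0.3086  0.067 ] lo [ 0.549 -0.322  0.037] hi [ 0.615 -0.223  0.069]
side teal 171 uv 262.9 238.9 med [ 0.3682 -0.3748  0.0598] lo [ 0.323 -0.389  0.042] hi [ 0.582 -0.212  0.09 ]
side blue 122 uv 333.4 197.1 med [ 0.6271 -0.2769  0.1002] lo [ 0.613 -0.285  0.092] hi [ 0.644 -0.254  0.103]
side orange 987 uv 351.2 207.4 med [ 0.6508 -0.3278  0.0898] lo [ 0.643 -0.349  0.009] hi [ 0.686 -0.206  0.129]
side cork 3963 uv 295.0 222.3 med [ 0.563  -0.1828 -0.0015] lo [ 0.428 -0.39  -0.004] hi [0.779 0.105 0.127]
```

View pics/ct.png

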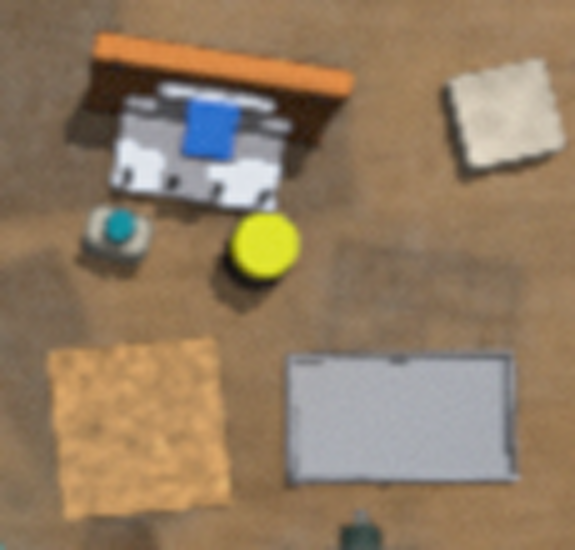

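View pics/cs.png

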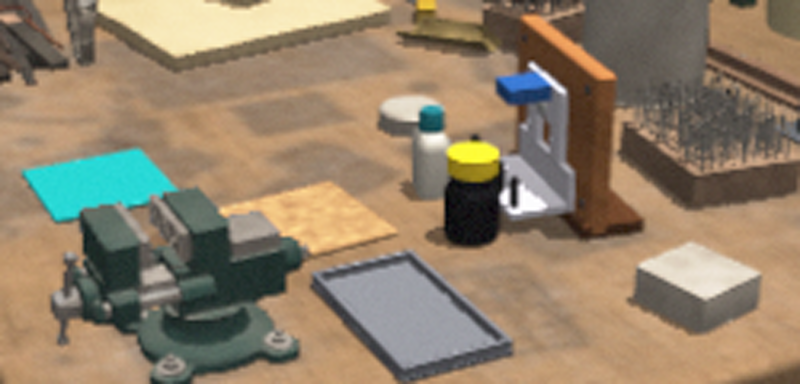

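```bash
python3 - <<'E'
from h import *
T,S=load("top"),load("side")
COL.update(gray=((90,10,90),(130,90,200)),cork=((10,110,150),(22,230,255)))
def big(m):
    n,l,s,c=cv2.connectedComponentsWithStats(m); i=1+np.argmax(s[1:,4]); return (l==i).astype(np.uint8)*255,c[i]
def sub(r,c,box):  # 4x upsampled mask for smoother edges
    q=dict(r); x0,y0,x1,y1=box; im=cv2.resize(r["pixels"][y0:y1,x0:x1],None,fx=4,fy=4,interpolation=cv2.INTER_CUBIC)
    hsv=cv2.cvtColor(im,cv2.COLOR_RGB2HSV); m,ce=big(cv2.morphologyEx(cv2.inRange(hsv,*map(np.array,COL[c])),cv2.MORPH_CLOSE,np.ones((5,5))))
    cnt=max(cv2.findContours(m,0,1)[0],key=cv2.contourArea)[:,0].astype(np.float32)
    return (cnt+.5)/4-.5+[x0,y0]
def rect(c,box,z):
    cnt=sub(T,c,box); W=np.array([ray(T,u,v,z)[:2] for u,v in cnt]); 
    (c0,wh,a)=cv2.minAreaRect((W*1000).astype(np.float32)); a=(a+45)%90-45
    print(c,"centre",np.round(c0,1),"size",np.round(wh,1),"yaw",round(np.radians(a),3)); return W
rect("cork",(258,198,306,243),.005); rect("gray",(308,202,362,236),.012); rect("orange",(265,138,330,160),.13)
rect("blue",(285,150,308,172),.104)
P={}
for c,bt,bs in(("yellow",(298,174,318,196),(305,210,332,228)),("teal",(270,176,288,190),(295,200,315,212)),("blue",(285,150,308,172),(320,188,345,205))):
    t=sub(T,c,bt); s=sub(S,c,bs)
    ct=np.array(cv2.minAreaRect(t)[0]) if c=="blue" else np.array(cv2.minEnclosingCircle(t)[0])
    print(c,"top centre",ct.round(1),"r",cv2.minEnclosingCircle(t)[1],"side box",s.min(0),s.max(0))
    cs=(s.min(0)+s.max(0))/2
    print("  tri",tri(T,ct,S,cs).round(4)," plane.070/.071",ray(T,*ct,.070).round(4), "plane.104",ray(T,*ct,.104).round(4))
# depth heights
D=cloud(T)
for n,(u,v) in dict(lid=(307,184),cap=(279,180),lug=(297,161),board=(300,149),cork=(283,220),tray=(335,219),bench=(270,200)).items(): print(n,np.median(D[v-1:v+2,u-1:u+2].reshape(-1,3),0).round(4))
# bottle body, white-ish region
hsv=cv2.cvtColor(T["pixels"],cv2.COLOR_RGB2HSV)
for v in range(174,190): print(v,[int(round(x*1000)) for x in D[v,268:290,2]], hsv[v,268:290,1].tolist() if v%3==0 else "")
E
```

```text
cork centre [ 463.5 -234.7] size [143.1 118.2] yaw 0.077
gray centre [ 466.7 -388.5] size [137.2  74.7] yaw -0.001
orange centre [ 661.7 -274. ] size [151.6  23.7] yaw -0.159
blue centre [ 630.2 -268.2] size [32.3 33. ] yaw -0.142Traceback (most recent call last):
  File "<stdin>", line 20, in <module>
cv2.error: OpenCV(4.12.0) /io/opencv/modules/imgproc/src/shapedescr.cpp:201: error: (-215:Assertion failed) count >= 0 && (depth == CV_32F || depth == CV_32S) in function 'minEnclosingCircle'
```

```bash
python3 - <<'E'
from h import *
T,S=load("top"),load("side")
def sub(r,c,box):
    x0,y0,x1,y1=box; im=cv2.resize(r["pixels"][y0:y1,x0:x1],None,fx=4,fy=4,interpolation=cv2.INTER_CUBIC)
    m=cv2.inRange(cv2.cvtColor(im,cv2.COLOR_RGB2HSV),*map(np.array,COL[c]))
    cnt=max(cv2.findContours(m,0,1)[0],key=cv2.contourArea)[:,0]
    return ((cnt+.5)/4-.5+[x0,y0]).astype(np.float32)
for c,bt,bs in(("yellow",(298,174,318,196),(305,210,332,228)),("teal",(270,176,288,190),(295,200,315,212)),("blue",(285,150,308,172),(320,188,345,205))):
    t=sub(T,c,bt); s=sub(S,c,bs)
    ct=np.array(cv2.minAreaRect(t)[0]) if c=="blue" else np.array(cv2.minEnclosingCircle(t)[0])
    cs=(s.min(0)+s.max(0))/2
    print(c,"top",ct.round(1),"r",cv2.minEnclosingCircle(t)[1],"side",s.min(0),s.max(0),"tri",tri(T,ct,S,cs).round(4),"plane.0705",ray(T,*ct,.0705)[:2].round(4),"side plane bot",ray(S,*cs,.062)[:2].round(4))
D=cloud(T)
for n,(u,v) in dict(lid=(307,184),cap=(279,180),lug=(297,161),board=(300,149),cork=(283,220),tray=(335,219),bench=(270,200)).items(): print(n,np.median(D[v-1:v+2,u-1:u+2].reshape(-1,3),0).round(4))
m=np.zeros((384,512),bool); m[172:192,266:292]=1; m&=(D[...,2]>.045)&(D[...,2]<.062)
n_,l,st,_=cv2.connectedComponentsWithStats(m.astype(np.uint8)); print(st[1:].tolist())
u,v=np.nonzero(m)[::-1]; W=np.array([ray(T,a,b,.053)[:2] for a,b in zip(u,v)])*1000
print("body",cv2.minAreaRect(W.astype(np.float32)),np.median(D[m][:,2]))
C=np.array([ray(T,u/5+255,v/5+135,.005)[:2] for u,v in((48,352),(215,338),(231,498),(65,517))]); print("cork",C.round(4).tolist(),C.mean(0))
C=np.array([ray(T,u/5+255,v/5+135,.012)[:2] for u,v in((287,352),(513,351),(518,482),(290,485))]); print("tray",C.round(4).tolist(),C.mean(0))
E
```

```text
yellow top [307.5 183.5] r 7.148472785949707 side [309.625 213.375] [325.375 226.375] tri [ 0.568  -0.3022  0.0616] plane.0705 [ 0.5674 -0.3015] side plane bot [ 0.5668 -0.303 ]
teal top [278.5 179.9] r 3.328481674194336 side [300.625 202.625] [307.625 210.375] tri [ 0.5798 -0.2158  0.0618] plane.0705 [ 0.5795 -0.2159] side plane bot [ 0.5784 -0.2161]
blue top [296.7 160.6] r 7.090245246887207 side [325.125 192.375] [341.375 201.875] tri [ 0.6309 -0.2685  0.0965] plane.0705 [ 0.6367 -0.2712] side plane bot [ 0.6785 -0.193 ]
lid [ 0.5661 -0.3002  0.0697]
cap [ 0.5789 -0.2173  0.071 ]
lug [ 0.6291 -0.2689  0.1056]
board [ 0.6583 -0.2759  0.1298]
cork [ 0.4643 -0.2306  0.0054]
tray [ 0.465  -0.3919  0.0029]
bench [ 0.5273 -0.1916  0.0009]
[[272, 177, 14, 9, 53]]
body ((579.0608520507812, -216.22018432617188), (38.551998138427734, 21.98459243774414), 79.58245849609375) 0.0490843644169805
cork [[0.5102, -0.1745], [0.5174, -0.2781], [0.4184, -0.2855], [0.4082, -0.1832]] [ 0.46356383 -0.23031536]
tray [[0.5074, -0.3215], [0.5059, -0.4606], [0.4254, -0.4605], [0.4256, -0.3211]] [ 0.46608389 -0.39092078]
```

```bash
python3 - <<'E'
from h import *
T,S=load("top"),load("side")
a=cv2.resize(T["pixels"][170:195,262:292],None,fx=13,fy=13,interpolation=0)
b=cv2.resize(S["pixels"][198:238,288:318],None,fx=13,fy=13,interpolation=0)
c=np.zeros((520,800,3),np.uint8); c[:a.shape[0],:a.shape[1]]=a; c[:b.shape[0],400:400+b.shape[1]]=b
cv2.imwrite("pics/bot.png",c[:,:,::-1])
for r,(x0,y0,x1,y1) in((T,(262,170,292,195)),(S,(288,198,318,238))):
    D=cloud(r)[y0:y1,x0:x1].reshape(-1,3)
    for lo,hi in((.008,.025),(.025,.04),(.04,.055),(.056,.08)):
        q=D[(D[:,2]>lo)&(D[:,2]<hi)&(D[:,0]<.606)&(D[:,1]>-.26)]
        if len(q)>3: print(lo,hi,len(q),np.percentile(q,2,0).round(4),np.percentile(q,98,0).round(4))
E
```

```text
0.008 0.025 11 [ 0.5644 -0.2571  0.0118] [ 0.6059 -0.1987  0.0237]
0.025 0.04 10 [ 0.5657 -0.2343  0.0265] [ 0.5875 -0.1981  0.0394]
0.04 0.055 65 [ 0.5657 -0.2359  0.0418] [ 0.5957 -0.1974  0.054 ]
0.056 0.08 41 [ 0.5708 -0.2266  0.0565] [ 0.5885 -0.2084  0.0746]
0.008 0.025 85 [ 0.5644 -0.2385  0.0084] [ 0.6041 -0.0856  0.0246]
0.025 0.04 62 [ 0.5642 -0.2379  0.0261] [ 0.5821 -0.202   0.04  ]
0.04 0.055 70 [ 0.566  -0.2366  0.0403] [ 0.587  -0.2021  0.0543]
0.056 0.08 52 [ 0.5705 -0.2268  0.0575] [ 0.5881 -0.2096  0.0696]
```

View pics/bot.png

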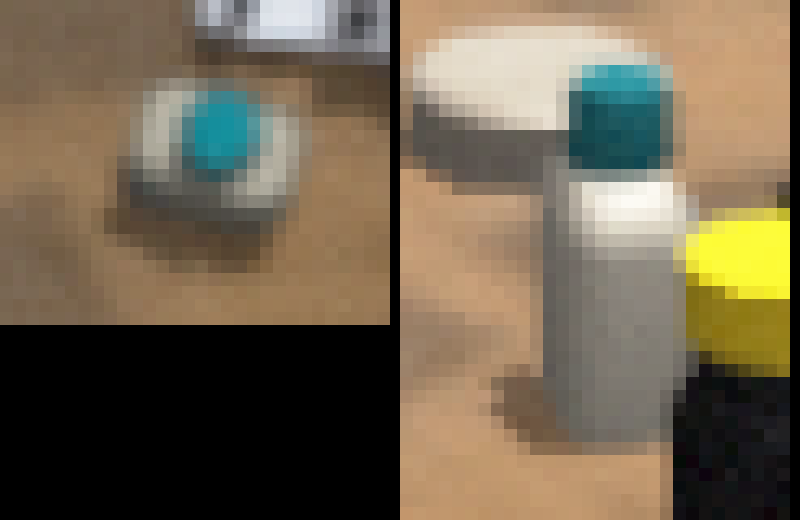

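The crop shows the bottle cap centred at top px (279,180). Its body is about 40 mm wide along world y and 27 mm along x, so gripping along board y spans 40 mm. That still fits the gripper, so I'll keep that grip. I'll now fold the arm back and check vise heights meanwhile.

```bash
cat >> h.py <<'E'
def go(x,y,z,ang=None):
    """row (cm,rad) from present measured pose to TCP x,y,z [m] with closing line at world angle ang [rad]"""
    from station import bot
    from scipy.spatial.transform import Rotation as Ro
    o=bot.get_obs(); w,a,b,c=o["tool_rot"]; R=Ro.from_quat([a,b,c,w]).as_matrix()
    d=R.T@(np.array([x,y,z])-o["eef_pos"])*100
    s=0 if ang is None else (np.arctan2(R[1,1],R[0,1])-ang+np.pi/2)%np.pi-np.pi/2
    print("row",d.round(2),"spin",round(s,3),"| t",round(o["t"],2),"tcp",np.round(o["eef_pos"],4),"q7",round(o["q"][6],2),"q4",round(o["q"][3],2),"tilt",np.round(R[:,2],3))
E
python3 -m jog '[[0,-37,-20,0],[0,-37,-20,0],[0,-37,-20,0],[0,-37,-20,0],[0,-37,-20,0],[0,-37,-20,0],[0,-37,-20,0],[0,-37,-20,0],[0,-37,-20,0],[0,-37,-20,0],[0,-37,-20,0],[0,-37,-20,0]]' -1 40
python3 - <<'E'
from h import *
from station import bot
print(np.round(bot.get_obs()["q"],2)); go(.3,-.1,.43,1.41)
for n in("top","side"):
    D=cloud(load(n)).reshape(-1,3); 
    for x0 in np.arange(.26,.46,.02):
        q=D[(abs(D[:,0]-x0-.01)<.01)&(D[:,1]<-.3)&(D[:,1]>-.44)&(D[:,2]>.015)]
        if len(q): print(n,x0.round(2),len(q),"zmax",q[:,2].max().round(3),"y",q[:,1].min().round(3),q[:,1].max().round(3))
E
```

```text
t: 1.1
eef_pos: [0.0968, 0.2883, 0.4328]
tool_rot: [0.0, 0.161, 0.987, 0.002]
contact_force: [-0.2, -0.4, -0.1]
gripper_width: 1.002
grasp_force: 0.0
[-1.37 -0.32 -0.06  1.98 -0.02  1.48 -0.18]
row [-31.62 -30.35   0.12] spin -0.163 | t 1.1 tcp [0.0968 0.2883 0.4328] q7 -0.18 q4 1.98 tilt [ 0.001  0.005 -1.   ]
top 0.26 149 zmax 0.106 y -0.389 -0.321
top 0.28 168 zmax 0.105 y -0.399 -0.308
top 0.3 132 zmax 0.103 y -0.402 -0.314
top 0.32 182 zmax 0.106 y -0.388 -0.318
top 0.34 147 zmax 0.104 y -0.394 -0.321
top 0.36 126 zmax 0.087 y -0.398 -0.313
top 0.38 73 zmax 0.083 y -0.377 -0.337
top 0.4 12 zmax 0.063 y -0.362 -0.345
top 0.42 11 zmax 0.019 y -0.434 -0.323
top 0.44 1 zmax 0.016 y -0.321 -0.321
side 0.26 482 zmax 0.099 y -0.394 -0.325
side 0.28 228 zmax 0.099 y -0.394 -0.327
side 0.3 460 zmax 0.099 y -0.392 -0.324
side 0.32 452 zmax 0.099 y -0.391 -0.325
side 0.34 270 zmax 0.099 y -0.389 -0.328
side 0.36 256 zmax 0.078 y -0.396 -0.337
side 0.38 110 zmax 0.078 y -0.379 -0.339
side 0.4 18 zmax 0.059 y -0.366 -0.351
```

```bash
python3 -m jog '[[-28,-21,0,0],[-28,-21,0,0],[-28,-21,0,0],[-28,-21,0,0],[-28,-21,0,0],[-28,-21,0,0],[-28,-21,0,0],[-28,-21,0,0],[-28,-21,0,0],[-28,-21,0,0],[-29.5,-36,0,-0.16],[-29.5,-36,0,-0.16],[-29.5,-36,0,-0.16],[-29.5,-36,0,-0.16],[-29.5,-36,0,-0.16],[-29.5,-36,0,-0.16]]'
python3 - <<'E'
from h import *
go(.579,-.216,.15,1.41); go(.579,-.216,.026,1.41)
E
```

```text
t: 2.43
eef_pos: [0.2726, -0.1048, 0.4278]
tool_rot: [-0.001, 0.084, 0.996, 0.0]
contact_force: [0.6, -0.2, 0.8]
gripper_width: 0.999
grasp_force: 0.0
row [-32.12  -5.83  27.72] spin -0.007 | t 2.43 tcp [ 0.2726 -0.1048  0.4278] q7 1.66 q4 2.0 tilt [-0.002  0.    -1.   ]
row [-32.14  -5.83  40.12] spin -0.007 | t 2.43 tcp [ 0.2726 -0.1048  0.4278] q7 1.66 q4 2.0 tilt [-0.002  0.    -1.   ]
```

```bash
python3 -m jog '[[-32,-5.8,15,0],[-32,-5.8,15,0],[-32,-5.8,15,0],[-32,-5.8,15,0],[-32,-5.8,15,0],[-32,-5.8,15,0],[-32,-5.8,15,0],[-32,-5.8,15,0],[-32,-5.8,15,0],[-32,-5.8,27,0],[-32,-5.8,27,0],[-32,-5.8,27,0],[-32,-5.8,27,0],[-32,-5.8,27,0],[-32,-5.8,27,0]]'
python3 - <<'E'
from h import *
go(.579,-.216,.15,1.41); go(.579,-.216,.026,1.41)
E
```

```text
t: 3.68
eef_pos: [0.5803, -0.2112, 0.1599]
tool_rot: [0.001, 0.082, 0.997, -0.0]
contact_force: [1.2, -0.1, 0.8]
gripper_width: 0.997
grasp_force: 0.0
row [ 0.05 -0.5   0.99] spin -0.003 | t 3.68 tcp [ 0.5803 -0.2112  0.1599] q7 1.58 q4 1.76 tilt [ 0.001 -0.    -1.   ]
row [ 0.07 -0.5  13.39] spin -0.003 | t 3.68 tcp [ 0.5803 -0.2112  0.1599] q7 1.58 q4 1.76 tilt [ 0.001 -0.    -1.   ]
```

```bash
python3 -m jog '[[0,0,0,0],[0,0,0,0],[0,0,0,0]]'
python3 - <<'E'
from h import *
go(.579,-.216,.15,1.41); go(.579,-.216,.026,1.41)
E
```

```text
t: 3.93
eef_pos: [0.5803, -0.2112, 0.1611]
tool_rot: [0.002, 0.082, 0.997, -0.0]
contact_force: [-0.1, -0.2, 0.5]
gripper_width: 0.998
grasp_force: 0.0
row [ 0.05 -0.5   1.11] spin -0.003 | t 3.93 tcp [ 0.5803 -0.2112  0.1611] q7 1.58 q4 1.76 tilt [ 0.003 -0.001 -1.   ]
row [ 0.1  -0.49 13.51] spin -0.003 | t 3.93 tcp [ 0.5803 -0.2112  0.1611] q7 1.58 q4 1.76 tilt [ 0.003 -0.001 -1.   ]
```

```bash
python3 -m jog '[[0.1,-0.5,4,0],[0.1,-0.5,8,0],[0.1,-0.5,11,0],[0.1,-0.5,13,0],[0.1,-0.5,13.8,0],[0.1,-0.5,13.8,0],[0.1,-0.5,13.8,0],[0.1,-0.5,13.8,0]]'
python3 -m jog '[[0,0,0,0],[0,0,0,0],[0,0,0,0],[0,0,0,0],[0,0,0,0],[0,0,0,0],[0,0,0,0],[0,0,0,0],[0,0,0,0],[0,0,0,0]]' 1 40
python3 - <<'E'
from h import *
go(.579,-.216,.026,1.41)
r=snap("side",1); s=snap("top",1)
a=cv2.resize(r["pixels"][150:260,240:400],None,fx=4,fy=4,interpolation=2)
cv2.imwrite("pics/g1.png",a[:,:,::-1])
E
```

```text
t: 4.6
eef_pos: [0.5789, -0.2161, 0.023]
tool_rot: [0.002, 0.082, 0.997, -0.0]
contact_force: [0.4, -0.3, 0.1]
gripper_width: 0.996
grasp_force: 0.0
t: 5.43
eef_pos: [0.5779, -0.2157, 0.0218]
tool_rot: [0.001, 0.082, 0.997, -0.0]
contact_force: [-0.8, 1.0, 5.4]
gripper_width: 0.449
grasp_force: 40.3
row [-0.11 -0.02 -0.42] spin -0.003 | t 5.43 tcp [ 0.5779 -0.2157  0.0218] q7 1.55 q4 1.83 tilt [ 0.001 -0.    -1.   ]
```

View pics/g1.png

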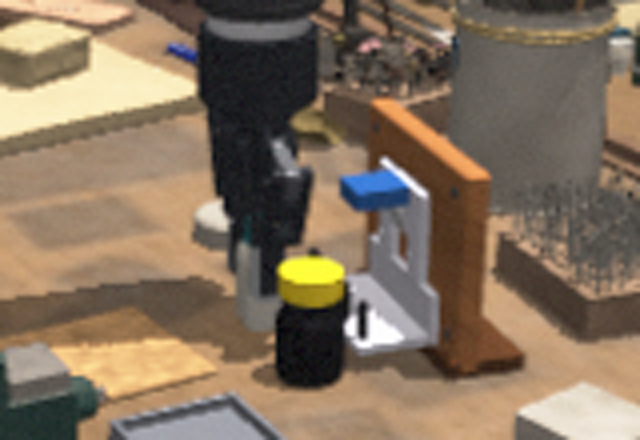

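The picture shows the bottle held in the fingers at (255,290) with the jar and rest undisturbed.

```bash
python3 -m jog '[[0,0,-2,0],[0,0,-5,0],[0,0,-9,0],[0,0,-12,0],[0,0,-12,0],[0,0,-12,0]]'
python3 - <<'E'
from h import *
go(.467,-.356,.142,1.41);go(.467,-.356,.028,1.41)
E
```

```text
t: 6.03
eef_pos: [0.5786, -0.216, 0.1431]
tool_rot: [0.002, 0.082, 0.997, -0.0]
contact_force: [-0.2, 0.2, -1.5]
gripper_width: 0.452
grasp_force: 40.6
row [  8.72 -15.63   0.08] spin -0.003 | t 6.03 tcp [ 0.5786 -0.216   0.1431] q7 1.58 q4 1.77 tilt [ 0.004 -0.001 -1.   ]
row [  8.77 -15.63  11.48] spin -0.003 | t 6.03 tcp [ 0.5786 -0.216   0.1431] q7 1.58 q4 1.77 tilt [ 0.004 -0.001 -1.   ]
```

```bash
python3 -m jog '[[2.5,-4,0,0],[4,-7,0,0],[6,-10,0,0],[7.5,-13,0,0],[8.7,-15.6,0,0],[8.7,-15.6,0,0],[8.7,-15.6,4,0],[8.7,-15.6,7,0],[8.7,-15.6,9.5,0],[8.7,-15.6,10.5,0],[8.7,-15.6,10.5,0],[8.7,-15.6,10.5,0]]'
python3 - <<'E'
from h import *
go(.467,-.356,.028,1.41)
E
```

```text
t: 7.03
eef_pos: [0.4659, -0.3549, 0.0355]
tool_rot: [-0.001, 0.082, 0.997, 0.0]
contact_force: [0.8, -0.2, 0.6]
gripper_width: 0.453
grasp_force: 40.6
row [-0.13 -0.09  0.75] spin -0.003 | t 7.03 tcp [ 0.4659 -0.3549  0.0355] q7 1.87 q4 1.91 tilt [-0.001  0.001 -1.   ]
```

```bash
python3 -m jog '[[0,0,0.4,0],[0,0,0.7,0],[0,0,0.9,0],[0,0,0.9,0],[0,0,0.9,0],[0,0,0.9,0]]'
python3 -m jog '[[0,0,0,0],[0,0,0,0],[0,0,0,0],[0,0,0,0],[0,0,0,0],[0,0,0,0]]' -1
python3 -m jog '[[0,0,-4,0],[0,0,-8,0],[0,0,-12,0],[0,0,-13,0],[0,0,-13,0]]'
python3 - <<'E'
from h import *
go(.567,-.302,.16,1.41);go(.567,-.302,.026,1.41)
E
```

```text
t: 7.53
eef_pos: [0.4662, -0.3554, 0.0273]
tool_rot: [0.0, 0.082, 0.997, -0.0]
contact_force: [-0.0, 1.4, -1.0]
gripper_width: 0.45
grasp_force: 40.6
t: 8.03
eef_pos: [0.4661, -0.3553, 0.0269]
tool_rot: [0.0, 0.082, 0.997, 0.0]
contact_force: [-0.2, -0.8, -0.9]
gripper_width: 1.004
grasp_force: 0.0
t: 8.45
eef_pos: [0.4684, -0.3568, 0.1612]
tool_rot: [0.003, 0.082, 0.997, -0.002]
contact_force: [0.7, -0.4, -0.0]
gripper_width: 1.002
grasp_force: 0.0
row [-8.83  7.02  0.16] spin -0.003 | t 8.45 tcp [ 0.4684 -0.3568  0.1612] q7 1.89 q4 1.83 tilt [ 0.007 -0.004 -1.   ]
row [-8.74  7.06 13.56] spin -0.003 | t 8.45 tcp [ 0.4684 -0.3568  0.1612] q7 1.89 q4 1.83 tilt [ 0.007 -0.004 -1.   ]
```

```bash
python3 -m jog '[[-3,2.4,0,0],[-6,4.8,0,0],[-8.8,7,0,0],[-8.8,7,0,0],[-8.8,7,0,0],[-8.8,7,0,0]]'
python3 - <<'E'
from h import *
go(.5673,-.302,.026,1.41)
r=snap("top",2); s=snap("side",2)
E
```

```text
t: 8.95
eef_pos: [0.5632, -0.3006, 0.1554]
tool_rot: [-0.001, 0.082, 0.997, 0.0]
contact_force: [-0.1, -0.5, 0.4]
gripper_width: 0.998
grasp_force: 0.0
row [-0.47 -0.07 12.94] spin -0.003 | t 8.95 tcp [ 0.5632 -0.3006  0.1554] q7 1.73 q4 1.71 tilt [-0.003  0.    -1.   ]
```

```bash
python3 -m jog '[[-0.4,-0.1,4,0],[-0.4,-0.1,8,0],[-0.4,-0.1,11,0],[-0.4,-0.1,12.5,0],[-0.4,-0.1,12.9,0],[-0.4,-0.1,12.9,0],[-0.4,-0.1,12.9,0],[-0.4,-0.1,12.9,0]]'
python3 -m jog '[[0,0,0,0],[0,0,0,0],[0,0,0,0],[0,0,0,0],[0,0,0,0],[0,0,0,0],[0,0,0,0],[0,0,0,0]]' 1 40
python3 - <<'E'
from h import *
go(.5673,-.302,.026,1.41)
E
python3 -m jog '[[0,0,-2,0],[0,0,-5,0],[0,0,-9,0],[0,0,-13,0],[0,0,-13,0],[0,0,-13,0]]'
python3 - <<'E'
from h import *
from station import bot
go(.467,-.425,.155,0); print(np.round(bot.get_obs()["q"],2))
E
```

```text
t: 9.72
eef_pos: [0.569, -0.3032, 0.0298]
tool_rot: [0.001, 0.082, 0.997, -0.001]
contact_force: [0.2, 0.1, 0.2]
gripper_width: 1.001
grasp_force: 0.0
t: 10.38
eef_pos: [0.5685, -0.3023, 0.0289]
tool_rot: [0.0, 0.082, 0.997, -0.0]
contact_force: [-1.4, 0.9, 6.6]
gripper_width: 0.469
grasp_force: 39.9
row [0.13 0.01 0.29] spin -0.003 | t 10.38 tcp [ 0.5685 -0.3023  0.0289] q7 1.7 q4 1.76 tilt [ 0.001 -0.    -1.   ]
t: 10.88
eef_pos: [0.5697, -0.3029, 0.1609]
tool_rot: [0.003, 0.082, 0.997, -0.001]
contact_force: [0.3, 0.0, -2.4]
gripper_width: 0.466
grasp_force: 41.1
row [  8.14 -13.72   0.56] spin 1.407 | t 10.88 tcp [ 0.5697 -0.3029  0.1609] q7 1.73 q4 1.69 tilt [ 0.005 -0.002 -1.   ]
[ 0.49  0.5  -0.14  1.69  0.08  0.95  1.73]
```

```bash
python3 -m jog '[[2,-3,0,0.12],[4,-6,0,0.24],[6,-9,0,0.36],[8.1,-13.7,0,0.48],[8.1,-13.7,0,0.6],[8.1,-13.7,0,0.72],[8.1,-13.7,0,0.84],[8.1,-13.7,0,0.96],[8.1,-13.7,0,1.08],[8.1,-13.7,0,1.2],[8.1,-13.7,0,1.32],[8.1,-13.7,0,1.4],[8.1,-13.7,0,1.4],[8.1,-13.7,0,1.4],[8.1,-13.7,0,1.4]]'
python3 - <<'E'
from h import *
go(.467,-.425,.034,0)
s=snap("top",3)
cv2.imwrite("pics/t3.png",cv2.resize(s["pixels"][130:300,230:400],None,fx=3.5,fy=3.5,interpolation=2)[:,:,::-1])
E
```

```text
t: 12.13
eef_pos: [0.4653, -0.4237, 0.1568]
tool_rot: [-0.001, 0.704, 0.71, -0.0]
contact_force: [-0.5, -0.6, -2.2]
gripper_width: 0.465
grasp_force: 41.1
row [-0.15  0.19 12.28] spin 0.01 | t 12.13 tcp [ 0.4653 -0.4237  0.1568] q7 0.75 q4 1.75 tilt [-0.002  0.001 -1.   ]
```

View pics/t3.png

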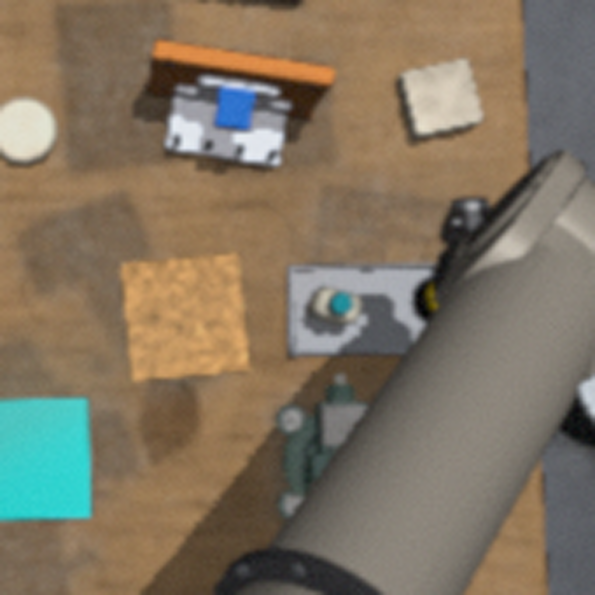

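The bottle stands upright on the tray at (337,303) and the rest still hangs. Next I'll lower the jar.

```bash
python3 -m jog '[[-0.2,0.2,4,0],[-0.2,0.2,8,0],[-0.2,0.2,11,0],[-0.2,0.2,12,0],[-0.2,0.2,12.4,0],[-0.2,0.2,12.4,0],[-0.2,0.2,12.4,0],[-0.2,0.2,12.4,0]]'
python3 -m jog '[[0,0,0,0],[0,0,0,0],[0,0,0,0],[0,0,0,0],[0,0,0,0],[0,0,0,0]]' -1
python3 -m jog '[[0,0,-4,0],[0,0,-8,0],[0,0,-12,0],[0,0,-16,0],[0,0,-16,0],[0,0,-16,0]]'
python3 - <<'E'
from h import *
go(.6234,-.2674,.2,1.41)
E
```

```text
t: 12.85
eef_pos: [0.4686, -0.4269, 0.035]
tool_rot: [0.001, 0.704, 0.71, 0.0]
contact_force: [0.0, -0.9, -1.8]
gripper_width: 0.465
grasp_force: 42.2
t: 13.35
eef_pos: [0.4679, -0.4262, 0.034]
tool_rot: [0.0, 0.705, 0.71, 0.0]
contact_force: [0.3, 0.4, -0.0]
gripper_width: 1.0
grasp_force: 0.0
t: 13.85
eef_pos: [0.4692, -0.4274, 0.197]
tool_rot: [0.003, 0.705, 0.71, 0.001]
contact_force: [0.2, 0.6, -0.9]
gripper_width: 0.999
grasp_force: 0.0
row [15.89 15.53 -0.28] spin -1.403 | t 13.85 tcp [ 0.4692 -0.4274  0.197 ] q7 0.75 q4 1.71 tilt [ 0.005 -0.003 -1.   ]
```

```bash
python3 -m jog '[[4,4,0,-0.12],[7,7,0,-0.24],[10,10,0,-0.36],[13,13,0,-0.48],[15.9,15.5,0,-0.6],[15.9,15.5,0,-0.72],[15.9,15.5,0,-0.84],[15.9,15.5,0,-0.96],[15.9,15.5,0,-1.08],[15.9,15.5,0,-1.2],[15.9,15.5,0,-1.3],[15.9,15.5,0,-1.4],[15.9,15.5,0,-1.4],[15.9,15.5,0,-1.4],[15.9,15.5,0,-1.4]]'
python3 - <<'E'
from h import *
go(.623,-.2673,.078,1.414)
E
```

```text
t: 15.1
eef_pos: [0.6212, -0.2659, 0.1929]
tool_rot: [-0.001, 0.083, 0.997, 0.0]
contact_force: [1.5, -0.1, 0.4]
gripper_width: 0.998
grasp_force: 0.0
row [-0.22 -0.11 11.49] spin -0.01 | t 15.1 tcp [ 0.6212 -0.2659  0.1929] q7 1.66 q4 1.58 tilt [-0.002  0.001 -1.   ]
```

```bash
python3 -m jog '[[0,-0.1,3,-0.01],[0,-0.1,6,-0.01],[0,-0.1,8,-0.01],[0,-0.1,8.5,-0.01],[0,-0.1,8.5,-0.01],[0,-0.1,8.5,-0.01],[0,-0.1,8.5,-0.01]]'
python3 - <<'E'
from h import *
go(.623,-.2673,.078,1.414)
E
```

```text
t: 15.68
eef_pos: [0.6228, -0.2674, 0.1108]
tool_rot: [0.001, 0.077, 0.997, -0.0]
contact_force: [-0.6, 0.2, -0.1]
gripper_width: 0.999
grasp_force: 0.0
row [-0.01  0.02  3.28] spin 0.002 | t 15.68 tcp [ 0.6228 -0.2674  0.1108] q7 1.65 q4 1.64 tilt [ 0.003 -0.001 -1.   ]
```

```bash
python3 -m jog '[[0,0,2,0],[0,0,3.2,0],[0,0,3.2,0],[0,0,3.2,0],[0,0,3.2,0]]'
python3 -m jog '[[0,0,0,0],[0,0,0,0],[0,0,0,0],[0,0,0,0],[0,0,0,0],[0,0,0,0],[0,0,0,0],[0,0,0,0],[0,0,0,0],[0,0,0,0]]' 1 50
python3 - <<'E'
from h import *
go(.623,-.2673,.078,1.414)
r=snap("side",4)
cv2.imwrite("pics/s4.png",cv2.resize(r["pixels"][150:280,250:400],None,fx=4,fy=4,interpolation=2)[:,:,::-1])
E
```

```text
t: 16.1
eef_pos: [0.6221, -0.2672, 0.0778]
tool_rot: [0.001, 0.077, 0.997, -0.0]
contact_force: [0.2, 0.8, -0.3]
gripper_width: 1.001
grasp_force: 0.0
t: 16.93
eef_pos: [0.6217, -0.267, 0.0773]
tool_rot: [0.0, 0.077, 0.997, 0.0]
contact_force: [-1.0, 1.3, 5.5]
gripper_width: 0.336
grasp_force: 50.5
row [-0.13 -0.01 -0.07] spin 0.003 | t 16.93 tcp [ 0.6217 -0.267   0.0773] q7 1.65 q4 1.66 tilt [ 0.  0. -1.]
```

View pics/s4.png

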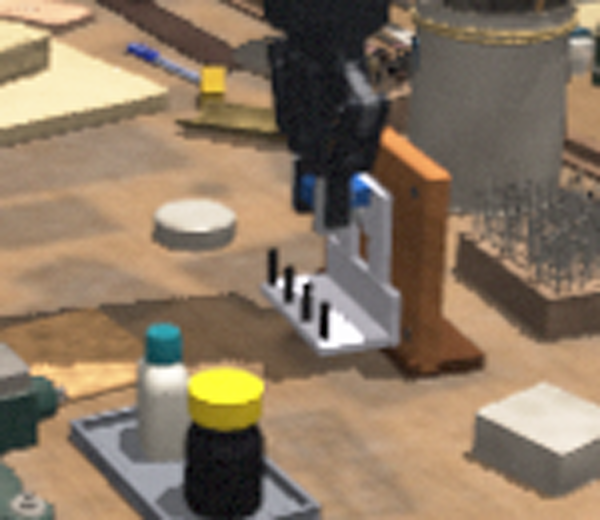

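The lug is gripped at (340,190), and both containers stand on the tray at (165,400) and (225,450). Now I'll lift it slowly.

```bash
python3 -m jog '[[0,0,-0.5,0],[0,0,-1,0],[0,0,-1.6,0],[0,0,-2.1,0],[0,0,-2.1,0],[0,0,-2.1,0],[0,0,-2.1,0]]'
python3 - <<'E'
from h import *
go(.6217,-.267,.0988,1.414)
E
```

```text
t: 17.57
eef_pos: [0.6212, -0.2671, 0.0978]
tool_rot: [-0.0, 0.077, 0.997, 0.0]
contact_force: [0.1, 0.3, -1.6]
gripper_width: 0.337
grasp_force: 50.3
row [-0.05  0.02 -0.1 ] spin 0.003 | t 17.57 tcp [ 0.6212 -0.2671  0.0978] q7 1.65 q4 1.65 tilt [-0.001  0.    -1.   ]
```

```bash
python3 -m jog '[[0,0,-0.1,0],[0.5,0,-0.1,0],[1,0,-0.1,0],[1.5,0,-0.1,0],[1.5,0,-0.1,0]]'
python3 -m jog '[[1,0,0,0],[2,0,0,0],[3.5,0,0,0],[3.5,0,0,0],[3.5,0,0,0]]'
python3 - <<'E'
from h import *
r=snap("side",5)
cv2.imwrite("pics/s5.png",cv2.resize(r["pixels"][150:280,250:400],None,fx=4,fy=4,interpolation=2)[:,:,::-1])
go(.4636,-.2303,.071,1.49)
E
```

```text
t: 17.98
eef_pos: [0.6051, -0.2648, 0.0987]
tool_rot: [-0.001, 0.077, 0.997, 0.0]
contact_force: [0.5, 0.5, -2.1]
gripper_width: 0.342
grasp_force: 50.3
t: 18.4
eef_pos: [0.571, -0.2596, 0.099]
tool_rot: [-0.0, 0.077, 0.997, -0.0]
contact_force: [0.5, -0.3, -1.2]
gripper_width: 0.342
grasp_force: 50.3
row [11.17  1.23  2.82] spin -0.073 | t 18.45 tcp [ 0.572  -0.2595  0.0992] q7 1.66 q4 1.77 tilt [ 0.001 -0.    -1.   ]
```

View pics/s5.png

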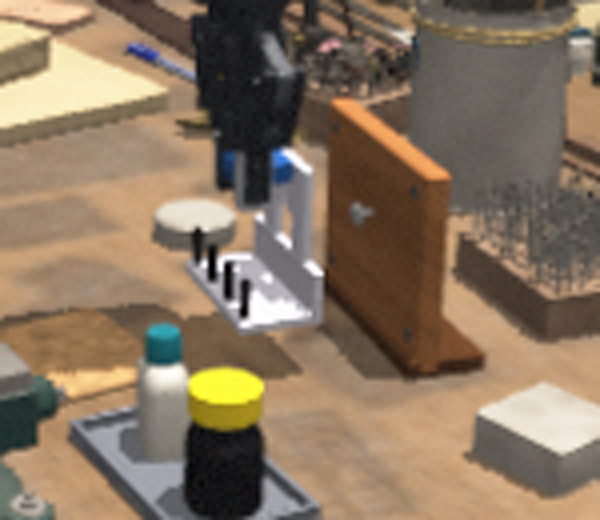

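The rest is free of the screw at (360,212) and hangs level from the fingers. I'll move it over the mat.

```bash
python3 -m jog '[[3,0.2,-1,-0.05],[6,0.5,-1,-0.1],[9,1,-1,-0.16],[11.5,1.2,-1,-0.22],[11.5,1.2,-1,-0.22],[11.5,1.2,-1,-0.22],[11.5,1.2,-1,-0.22]]'
python3 - <<'E'
from h import *
go(.4583,-.2307,.0703,1.64)
E
```

```text
t: 19.03
eef_pos: [0.4619, -0.2303, 0.1095]
tool_rot: [0.001, -0.033, 0.999, -0.0]
contact_force: [0.0, 0.1, -1.0]
gripper_width: 0.34
grasp_force: 50.2
row [ 0.37 -0.01  3.92] spin -0.004 | t 19.03 tcp [ 0.4619 -0.2303  0.1095] q7 1.87 q4 2.03 tilt [ 0.002 -0.001 -1.   ]
```

```bash
python3 -m jog '[[0.3,0,1,0],[0.3,0,2,0],[0.3,0,3,0],[0.3,0,3.4,0],[0.3,0,3.4,0],[0.3,0,3.4,0]]'
python3 -m jog '[[0,0,0.2,0],[0,0,0.4,0],[0,0,0.5,0],[0,0,0.5,0],[0,0,0.5,0],[0,0,0.5,0]]'
python3 - <<'E'
from h import *
go(.4583,-.2307,.0703,1.64)
E
```

```text
t: 19.53
eef_pos: [0.4573, -0.2299, 0.0743]
tool_rot: [-0.001, -0.033, 0.999, 0.0]
contact_force: [0.2, 0.3, -0.9]
gripper_width: 0.344
grasp_force: 50.2
t: 20.03
eef_pos: [0.4582, -0.2302, 0.0706]
tool_rot: [0.001, -0.033, 0.999, -0.0]
contact_force: [0.1, 2.0, 6.5]
gripper_width: 0.341
grasp_force: 51.0
row [-0.01 -0.06  0.03] spin -0.003 | t 20.03 tcp [ 0.4582 -0.2302  0.0706] q7 1.85 q4 2.06 tilt [ 0.002 -0.    -1.   ]
```

```bash
python3 -m jog '[[0,0,0,0],[0,0,0,0],[0,0,0,0],[0,0,0,0],[0,0,0,0],[0,0,0,0]]' -1 40
python3 -m jog '[[0,0,-3,0],[0,0,-6,0],[0,0,-10,0],[0,0,-13,0],[0,0,-13,0],[0,0,-13,0]]'
python3 - <<'E'
from h import *
go(.468,-.4262,.19,0)
r=snap("side",6);s=snap("top",6)
a=cv2.resize(r["pixels"][170:290,190:360],None,fx=3.5,fy=3.5,interpolation=2)
cv2.imwrite("pics/s6.png",a[:,:,::-1])
E
```

```text
t: 20.53
eef_pos: [0.4573, -0.2302, 0.0698]
tool_rot: [-0.0, -0.033, 0.999, 0.0]
contact_force: [-1.0, -0.1, -0.1]
gripper_width: 0.999
grasp_force: 0.0
t: 21.03
eef_pos: [0.4585, -0.2307, 0.2017]
tool_rot: [0.002, -0.033, 0.999, -0.001]
contact_force: [-0.1, -0.2, -0.9]
gripper_width: 1.003
grasp_force: 0.0
row [  0.34 -19.57   1.21] spin -1.505 | t 21.03 tcp [ 0.4585 -0.2307  0.2017] q7 1.91 q4 1.96 tilt [ 0.004 -0.002 -1.   ]
```

View pics/s6.png

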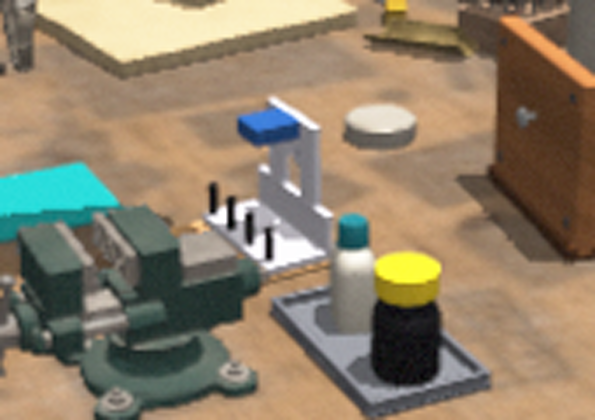

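The rest stands upright on the mat at (270,200), and the containers are on the tray. Next I'll take the jar back.

```bash
python3 -m jog '[[0.3,-4,0,0.12],[0.3,-8,0,0.24],[0.3,-12,0,0.36],[0.3,-16,0,0.48],[0.3,-19.6,0,0.6],[0.3,-19.6,0,0.72],[0.3,-19.6,0,0.84],[0.3,-19.6,0,0.96],[0.3,-19.6,0,1.08],[0.3,-19.6,0,1.2],[0.3,-19.6,0,1.32],[0.3,-19.6,0,1.44],[0.3,-19.6,0,1.56],[0.3,-19.6,0,1.64],[0.3,-19.6,0,1.64],[0.3,-19.6,0,1.64],[0.3,-19.6,0,1.64]]'
python3 - <<'E'
from h import *
go(.468,-.4262,.033,0)
E
```

```text
t: 22.55
eef_pos: [0.4669, -0.4255, 0.1987]
tool_rot: [-0.001, 0.707, 0.707, -0.0]
contact_force: [-0.2, -0.0, 0.2]
gripper_width: 0.997
grasp_force: 0.0
row [-0.09  0.14 16.57] spin -0.0 | t 22.55 tcp [ 0.4669 -0.4255  0.1987] q7 0.73 q4 1.71 tilt [-0.002  0.001 -1.   ]
```

```bash
python3 -m jog '[[0,0,4,0],[0,0,8,0],[0,0,12,0],[0,0,15,0],[0,0,16.4,0],[0,0,16.4,0],[0,0,16.4,0],[0,0,16.4,0]]'
python3 -m jog '[[0,0,0,0],[0,0,0,0],[0,0,0,0],[0,0,0,0],[0,0,0,0],[0,0,0,0],[0,0,0,0],[0,0,0,0]]' 1 40
python3 - <<'E'
from h import *
go(.468,-.4262,.033,0)
E
python3 -m jog '[[0,0,-2,0],[0,0,-5,0],[0,0,-9,0],[0,0,-13,0],[0,0,-13,0],[0,0,-13,0]]'
python3 - <<'E'
from h import *
go(.5685,-.3023,.16,1.41)
E
```

```text
t: 23.22
eef_pos: [0.4685, -0.4272, 0.0379]
tool_rot: [0.002, 0.708, 0.706, 0.0]
contact_force: [-0.1, 0.7, 0.5]
gripper_width: 1.002
grasp_force: 0.0
t: 23.88
eef_pos: [0.468, -0.4263, 0.0374]
tool_rot: [0.001, 0.708, 0.706, 0.0]
contact_force: [-2.2, 0.8, 7.9]
gripper_width: 0.458
grasp_force: 39.4
row [0.01 0.   0.44] spin -0.003 | t 23.88 tcp [ 0.468  -0.4263  0.0374] q7 0.76 q4 1.81 tilt [ 0.001 -0.001 -1.   ]
t: 24.38
eef_pos: [0.4686, -0.427, 0.1689]
tool_rot: [0.003, 0.708, 0.706, 0.0]
contact_force: [0.4, -0.2, -1.4]
gripper_width: 0.46
grasp_force: 41.0
row [12.51  9.95  0.9 ] spin -1.413 | t 24.38 tcp [ 0.4686 -0.427   0.1689] q7 0.73 q4 1.73 tilt [ 0.005 -0.003 -1.   ]
```

```bash
python3 -m jog '[[3,2.5,0,-0.12],[6,5,0,-0.24],[9,7.5,0,-0.36],[12.5,10,0,-0.48],[12.5,10,0,-0.6],[12.5,10,0,-0.72],[12.5,10,0,-0.84],[12.5,10,0,-0.96],[12.5,10,0,-1.08],[12.5,10,0,-1.2],[12.5,10,0,-1.32],[12.5,10,0,-1.41],[12.5,10,0,-1.41],[12.5,10,0,-1.41],[12.5,10,0,-1.41]]'
python3 -m jog '[[0,0,3,0],[0,0,6,0],[0,0,9,0],[0,0,10,0],[0,0,10,0],[0,0,10,0]]'
python3 - <<'E'
from h import *
go(.5685,-.3023,.033,1.41)
E
```

```text
t: 25.63
eef_pos: [0.567, -0.3009, 0.1648]
tool_rot: [-0.001, 0.083, 0.997, 0.0]
contact_force: [-0.3, -0.9, -2.2]
gripper_width: 0.458
grasp_force: 41.1
t: 26.13
eef_pos: [0.5679, -0.3011, 0.0662]
tool_rot: [-0.0, 0.082, 0.997, 0.0]
contact_force: [0.3, 0.0, -0.5]
gripper_width: 0.462
grasp_force: 41.1
row [-0.07 -0.1   3.32] spin -0.004 | t 26.13 tcp [ 0.5679 -0.3011  0.0662] q7 1.7 q4 1.75 tilt [-0.  0. -1.]
```

```bash
python3 -m jog '[[0,-0.1,1.5,0],[0,-0.1,2.5,0],[0,-0.1,3.1,0],[0,-0.1,3.3,0],[0,-0.1,3.3,0],[0,-0.1,3.3,0]]'
python3 - <<'E'
from h import *
go(.5685,-.3023,.033,1.41)
E
```

```text
t: 26.63
eef_pos: [0.5681, -0.3024, 0.0337]
tool_rot: [0.001, 0.082, 0.997, -0.0]
contact_force: [0.0, -0.5, -1.9]
gripper_width: 0.458
grasp_force: 41.1
row [-0.04  0.01  0.07] spin -0.003 | t 26.63 tcp [ 0.5681 -0.3024  0.0337] q7 1.69 q4 1.76 tilt [ 0.001 -0.    -1.   ]
```

```bash
python3 -m jog '[[0,0,0.1,0],[0,0,0.1,0],[0,0,0.1,0]]'
python3 -m jog '[[0,0,0,0],[0,0,0,0],[0,0,0,0],[0,0,0,0],[0,0,0,0],[0,0,0,0]]' -1
python3 -m jog '[[0,0,-3,0],[0,0,-7,0],[0,0,-11,0],[0,0,-13,0],[0,0,-13,0],[0,0,-13,0]]'
python3 - <<'E'
from h import *
go(.4662,-.3554,.16,1.41)
E
```

```text
t: 26.88
eef_pos: [0.5682, -0.3024, 0.0334]
tool_rot: [0.001, 0.082, 0.997, -0.0]
contact_force: [-2.1, 1.7, 7.0]
gripper_width: 0.462
grasp_force: 41.9
t: 27.38
eef_pos: [0.5675, -0.3022, 0.0318]
tool_rot: [-0.0, 0.082, 0.997, 0.0]
contact_force: [0.4, -0.2, -0.4]
gripper_width: 1.0
grasp_force: 0.0
t: 27.88
eef_pos: [0.5683, -0.3026, 0.1635]
tool_rot: [0.001, 0.082, 0.997, -0.001]
contact_force: [-0.0, 0.1, -1.1]
gripper_width: 0.999
grasp_force: 0.0
row [ 9.21 -6.88  0.32] spin -0.003 | t 27.88 tcp [ 0.5683 -0.3026  0.1635] q7 1.72 q4 1.69 tilt [ 0.003 -0.001 -1.   ]
```

```bash
python3 -m jog '[[3,-2.3,0,0],[6,-4.6,0,0],[9.2,-6.9,0,0],[9.2,-6.9,0,0],[9.2,-6.9,3,0],[9.2,-6.9,6,0],[9.2,-6.9,8,0],[9.2,-6.9,8,0],[9.2,-6.9,8,0]]'
python3 - <<'E'
from h import *
go(.4662,-.3554,.0273,1.41)
E
```

```text
t: 28.63
eef_pos: [0.4642, -0.3542, 0.08]
tool_rot: [-0.002, 0.082, 0.997, 0.001]
contact_force: [-0.7, 0.1, 0.3]
gripper_width: 1.0
grasp_force: 0.0
row [-0.24 -0.09  5.27] spin -0.003 | t 28.63 tcp [ 0.4642 -0.3542  0.08  ] q7 1.86 q4 1.89 tilt [-0.004  0.003 -1.   ]
```

```bash
python3 -m jog '[[-0.1,-0.1,2,0],[-0.1,-0.1,4,0],[-0.1,-0.1,5,0],[-0.1,-0.1,5.2,0],[-0.1,-0.1,5.2,0],[-0.1,-0.1,5.2,0],[-0.1,-0.1,5.2,0]]'
python3 - <<'E'
from h import *
go(.4662,-.3554,.0273,1.41)
E
```

```text
t: 29.22
eef_pos: [0.4672, -0.3569, 0.0312]
tool_rot: [0.001, 0.082, 0.997, -0.0]
contact_force: [0.3, 0.6, 0.1]
gripper_width: 1.001
grasp_force: 0.0
row [0.12 0.13 0.39] spin -0.003 | t 29.22 tcp [ 0.4672 -0.3569  0.0312] q7 1.85 q4 1.9 tilt [ 0.002 -0.001 -1.   ]
```

```bash
python3 -m jog '[[0.1,0.1,0.3,0],[0.1,0.1,0.3,0],[0.1,0.1,0.3,0]]'
python3 -m jog '[[0,0,0,0],[0,0,0,0],[0,0,0,0],[0,0,0,0],[0,0,0,0],[0,0,0,0],[0,0,0,0],[0,0,0,0]]' 1 40
python3 - <<'E'
from h import *
go(.4662,-.3554,.0273,1.41)
E
python3 -m jog '[[0,0,-2,0],[0,0,-5,0],[0,0,-9,0],[0,0,-12,0],[0,0,-12,0],[0,0,-12,0],[0,0,-12,0]]'
python3 - <<'E'
from h import *
go(.5781,-.2158,.14,1.41)
E
```

```text
t: 29.47
eef_pos: [0.4655, -0.3552, 0.0271]
tool_rot: [0.0, 0.082, 0.997, -0.0]
contact_force: [-0.6, 0.8, 0.3]
gripper_width: 1.001
grasp_force: 0.0
t: 30.13
eef_pos: [0.4659, -0.3554, 0.0273]
tool_rot: [0.0, 0.082, 0.997, -0.0]
contact_force: [-0.7, 0.9, 4.6]
gripper_width: 0.45
grasp_force: 40.7
row [-0.03  0.   -0.  ] spin -0.003 | t 30.13 tcp [ 0.4659 -0.3554  0.0273] q7 1.85 q4 1.91 tilt [ 0.001 -0.    -1.   ]
t: 30.72
eef_pos: [0.4646, -0.3549, 0.146]
tool_rot: [-0.001, 0.082, 0.997, 0.0]
contact_force: [-0.7, -0.2, -1.5]
gripper_width: 0.446
grasp_force: 40.5
row [-8.92 15.58  0.59] spin -0.003 | t 30.72 tcp [ 0.4646 -0.3549  0.146 ] q7 1.88 q4 1.85 tilt [-0.001  0.001 -1.   ]
```

```bash
python3 -m jog '[[-2,4,0,0],[-4,7,0,0],[-6,10.5,0,0],[-8,14,0,0],[-8.9,15.6,0,0],[-8.9,15.6,0,0],[-8.9,15.6,3,0],[-8.9,15.6,6,0],[-8.9,15.6,9,0],[-8.9,15.6,9,0],[-8.9,15.6,9,0],[-8.9,15.6,9,0]]'
python3 - <<'E'
from h import *
go(.5781,-.2158,.0235,1.41)
E
```

```text
t: 31.72
eef_pos: [0.5788, -0.2164, 0.0573]
tool_rot: [-0.0, 0.082, 0.997, -0.0]
contact_force: [0.9, -0.3, -0.4]
gripper_width: 0.451
grasp_force: 40.6
row [0.07 0.05 3.38] spin -0.004 | t 31.72 tcp [ 0.5788 -0.2164  0.0573] q7 1.55 q4 1.82 tilt [-0. -0. -1.]
```

```bash
python3 -m jog '[[0,0,1.5,0],[0,0,2.5,0],[0,0,3.1,0],[0,0,3.4,0],[0,0,3.4,0],[0,0,3.4,0]]'
python3 - <<'E'
from h import *
go(.5781,-.2158,.0225,1.41)
E
```

```text
t: 32.22
eef_pos: [0.5792, -0.216, 0.0236]
tool_rot: [0.0, 0.082, 0.997, -0.0]
contact_force: [0.2, 0.3, -0.9]
gripper_width: 0.449
grasp_force: 40.5
row [0.11 0.   0.11] spin -0.003 | t 32.22 tcp [ 0.5792 -0.216   0.0236] q7 1.54 q4 1.83 tilt [ 0.001 -0.    -1.   ]
```

```bash
python3 -m jog '[[0.1,0,0.15,0],[0.1,0,0.15,0],[0.1,0,0.15,0],[0.1,0,0.15,0]]'
python3 -m jog '[[0,0,0,0],[0,0,0,0],[0,0,0,0],[0,0,0,0],[0,0,0,0],[0,0,0,0]]' -1
python3 -m jog '[[0,0,-3,0],[0,0,-7,0],[0,0,-11,0],[0,0,-15,0],[0,0,-19,0],[0,0,-22,0],[6,0,-25,0],[10,0,-25,0],[14,0,-25,0],[18,0,-25,0],[18,0,-25,0],[18,0,-25,0]]'
python3 - <<'E'
from h import *
for n in("top","side"):
    r=snap(n,9); r0=load(n)
    if n=="side": cv2.imwrite("pics/s9.png",cv2.resize(r["pixels"][170:290,200:400],None,fx=4,fy=4,interpolation=2)[:,:,::-1])
    else: cv2.imwrite("pics/t9.png",cv2.resize(r["pixels"][130:250,230:380],None,fx=4,fy=4,interpolation=2)[:,:,::-1])
    P=(("yellow",(298,174,318,196)),("teal",(270,176,288,190)),("blue",(260,190,310,240))) if n=="top" else (("yellow",(305,210,332,228)),("teal",(295,200,315,212)))
    for c,b in P:
        for q in(r0,r):
            v,u=np.nonzero(mask(q,c,b)); print(n,c,len(u),u.mean().round(2) if len(u) else 0,v.mean().round(2) if len(u) else 0)
E
```

```text
t: 32.55
eef_pos: [0.5792, -0.216, 0.0232]
tool_rot: [0.002, 0.082, 0.997, -0.0]
contact_force: [-1.5, 0.2, 7.9]
gripper_width: 0.449
grasp_force: 41.4
t: 33.05
eef_pos: [0.5776, -0.2157, 0.0212]
tool_rot: [-0.0, 0.082, 0.997, 0.0]
contact_force: [-0.3, -0.1, -0.6]
gripper_width: 1.002
grasp_force: 0.0
t: 34.05
eef_pos: [0.3958, -0.1862, 0.2715]
tool_rot: [-0.001, 0.083, 0.997, -0.0]
contact_force: [1.2, 0.3, -0.1]
gripper_width: 1.001
grasp_force: 0.0
top yellow 147 307.53 183.67
top yellow 150 307.91 183.61
top teal 31 278.61 179.74
top teal 28 279.07 179.07
top blue 0 0 0
top blue 23 285.04 212.74
side yellow 148 317.55 219.41
side yellow 143 317.45 219.63
side teal 51 304.16 206.69
side teal 50 305.22 206.72
```

View pics/s9.png

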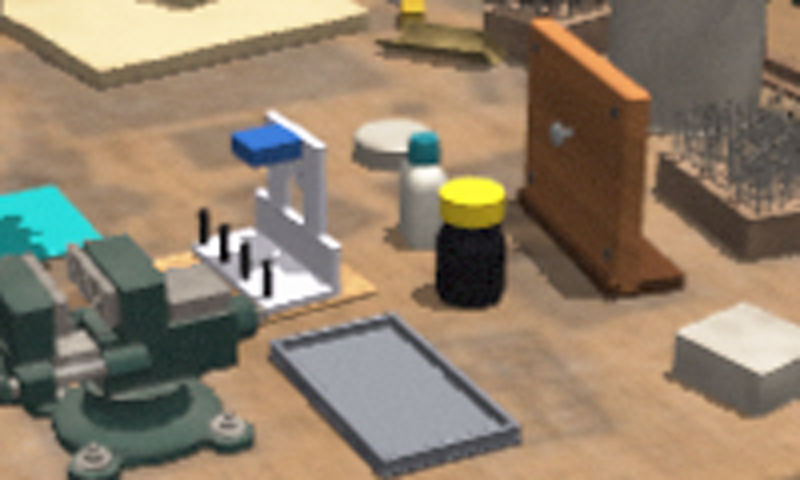

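View pics/t9.png

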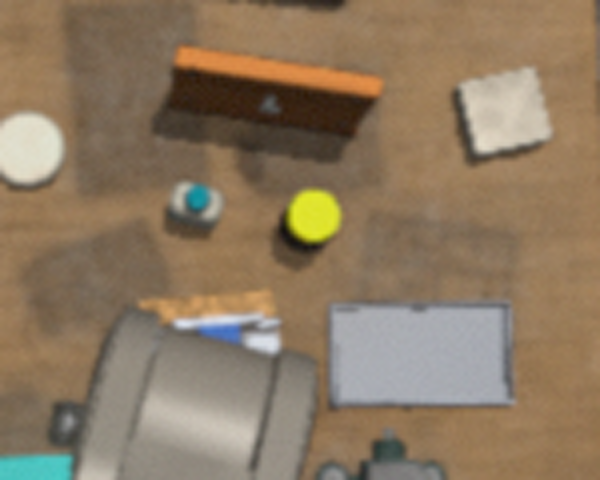

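Both containers are upright at their spots (within about 2 mm), the rest stands on the mat, and the tray is empty. I'll check the rest's centring with a ray from the side view, then hand in.

```bash
python3 - <<'E'
from h import *
r=load("side",9); r0=load("side")
for q,b,z in((r0,(320,185,350,208),.0965),(r,(250,190,280,215),.0895)):
    v,u=np.nonzero(mask(q,"blue",b)); print(len(u),ray(q,(u.min()+u.max())/2,(v.min()+v.max())/2,z).round(4))
E
```

```text
122 [ 0.63   -0.2675  0.0965]
131 [ 0.4678 -0.2284  0.0895]
```

```bash
python3 -m jog '[[0,0,0,0],[0,0,0,0],[0,0,0,0]]' && python3 -c "
from station import bot
print(bot.hand_in())"
```

```text
t: 34.4
eef_pos: [0.4011, -0.1863, 0.2712]
tool_rot: [-0.0, 0.082, 0.997, 0.0]
contact_force: [-0.2, -0.4, 0.1]
gripper_width: 1.0
grasp_force: 0.0
the job is handed in; nothing more can be done
None
```

Job handed in at 34.4 s: the rest stands within about 2 mm of the cork mat's centre, the glue bottle and jar are back upright within about 2 mm of their starting spots, and the bench block and tin were not touched; no verdict came back.

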